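Snap the blade cover onto the slicer

TASK

Put the blade cover on the vegetable slicer: pick it up by its grip rib, lay it square in the pocket across the sloping deck and press it home between the two spring clips, until both clips snap over its ends and it sits flat on the deck. Then let go of it. Leave the mug, the low tin and the small jar where they stand.

Things in the scene. Friction and masses are not known exactly. Their poses are not given: they have to be found in the camera images.
- cover: Loose grey plastic blade cover, about 150 g, flat on the worktop, rib up. Origin: centre of underside; z up. Plate 60 (x) by 112 (y) by 18 mm (z); each y end is a 45 degree V edge, bevelled below and above, tips at y = +-65 mm, z = 9 mm (130 mm overall). Grip rib on top along y: 18 mm thick (x), 90 mm long, z = 18 to 48 mm; take it across x. Same after a half turn about z.
- slicer: Vegetable slicer, a fixed stand: steel deck 230 mm long, 112 mm wide, sloping at 30 degrees on four legs with two black rubber feet. Origin on the worktop under the middle of the deck; x points to the deck's high end (away from the robot and to its left), y across, z up.
- seat: The slicer's sloping deck. Origin: centre of the cover's pocket on the deck surface, 80 mm above the worktop; x up the slope (30 degrees above level), y across, z square out of the deck (leans 30 degrees from vertical towards the low end). Pocket between two 8 mm high ledges, inner faces at x = +-34 mm. The cover is home when its origin and axes match these (either way round).
- clip_left (a joint): Steel spring clip, 40 mm wide (x), at the pocket's +y end; rad, 0 at rest, positive spread outward, limit 0.45. In deck axes: hinge y = 70, z = -19 mm; slippery nose, radius 4 mm, centre y = 62.7, z = 16.3 mm (117 mm between noses), flared outward above to z = 35 mm. Pressed along -z, the cover spreads both to about 0.17, then they spring back (under 0.04) on its upper bevels; about 10 N in all.
- clip_right (a joint): The same spring clip mirrored, at the -y end of the pocket; rad, 0 = at rest, positive = spread outward.
- mug: Bystander: white mug with a handle, 80 x 120 x 101 mm, origin at the centre of its underside, z up.
- tin: Bystander: low round food tin, 86 mm across, 40 mm high, origin at the centre of its underside, z up.
- jar: Bystander: small jar with a red lid, 59 mm across, 86 mm high, origin at the centre of its underside, z up.

How it is judged (in metres and radians):
On the way, in this order (a step that is already met when the one before it is completed fails the run):
1. the cover is lifted clear of the worktop (height (world z) of cover above 0.04 m), for 0.2 s.
2. the cover is home between the clips (z of cover in the frame of seat between -0.004 and 0.004 m and x of cover in the frame of seat between -0.008 and 0.008 m and y of cover in the frame of seat between -0.005 and 0.005 m), for 0.2 s.
At the end, for the whole second after the job is handed in: The cover lies at rest in the pocket: its origin within 8 mm (up or down the slope), 5 mm (across) and 4 mm (off the deck) of the pocket's centre, flat to the deck within 0.08 rad and square within 0.12 rad, both clips sprung back (below 0.08 rad) (all of step 2 and angle between the z axis of cover and the z axis of seat, either way round below 0.08 rad and angle between the y axis of cover and the y axis of seat, either way round below 0.12 rad and value of joint each of clip_left, clip_right below 0.08 rad and linear speed of cover below 0.02 m/s); the robot touches nothing.
It fails at once if the mug is moved more than 20 mm (distance of mug from where it was at the start of the episode above 0.02 m).
It fails at once if the tin is moved more than 20 mm (distance of tin from where it was at the start of the episode above 0.02 m).
It fails at once if the jar is moved more than 20 mm (distance of jar from where it was at the start of the episode above 0.02 m).
It also fails if it takes over 40 s, if anything falls off the work surface, if the arm or the gripper's body presses on something with over 40 N, if the wrist force passes 120 N, or if a joint passes its speed limit or range.

ROBOT

A 6-joint arm with a two-finger parallel gripper is mounted at the origin on a cart in front of the work surface, level with it; the furniture and walls round the work are solid. World frame = base frame: x ahead of the robot, y to its left, z up, the work surface at z = 0. Lengths are in m, angles in degrees, forces in N, time in s.
With the tool pointing down it reaches from about 0.275 to 0.775 m from the base axis. Payload 14.6 kg.
Tool frame: the origin (TCP) lies midway between the tips of the shut fingers; the grasp point (between the pads) lies 19 mm behind it (env.pinch_z is the distance from the TCP to the grasp point, in m); z points along the fingers, y is the line along which they close (so a half turn about z gives the same grasp; the last joint's range is limited). The gripper opens to 85 mm and grips with 20 to 120 N. Pads are 22 mm wide; open, the fingers measure 114 mm over their backs; the gripper's body (76 mm by 85 mm) begins 54 mm behind the grasp point. The pads swing forward as they close: fully open they stand 13 mm farther back than shut.
Start: joints at [-79.83, 15.075, -2.767, 72.158, 0, 81.102], TCP at [0.172, -0.496, 0.231] pointing down, gripper open.
Joint ranges: [-151.79, 151.79], [-50.71, 97.33], [-67.44, 78.34], [-121.81, 120.89], [-77.56, 73.72], [-180, 180]. Speed limits (degrees/s): [108.29, 108.29, 147.25, 159.86, 180, 180].

INTERFACE

Orientations are given as [roll, pitch, yaw] about the fixed x, y, z axes, in that order (R = Rz(yaw) Ry(pitch) Rx(roll)).
In Python, from bench import env, eyes, boxes_of, masks_of, pinpoint gives the robot as it stands.
- The arm moves only by the tool jog_arm, never from a script. Its arguments are lists of equal length, an entry for each row: "fingers": the gripper command: -1 is fully open, 1 is shut, values between are in proportion; "slide": the shift along the tool's x, y, z in mm, a list of three; "yaw": the turn about the tool's z in degrees. In form: {"fingers": [fingers, ...], "slide": [[dx, dy, dz], ...], "yaw": [yaw, ...]}. A call has 1 to 12 rows; each row shifts and turns the commanded pose from where the row before left it, along the tool's axes as they then stand; what a row does not reach is not made up. A row lasts 1/10 s, in which the tool goes at most 50 mm and 8.59 degrees, less where a joint would pass 70% of its speed; a pose out of reach is approached as far as the arm can. A call with a gripper value outside its range is refused whole. The fingers move at their own pace and stop on an object; the grip force is fixed at half the most. Time passes only in rows, so rows that do not move let the fingers close. It gives the time, the measured TCP pose, the force, the opening and the grip force at its end, in the units of the state.
- env.sense(): the state, without advancing time (a new reading comes with each control period).
- eyes.capture(name): name is "scene" or "top" or "wrist"; returns (picture, depth): 384x512x3 uint8, red, green, blue; 384x512 float32, m along the optical axis (not along the pixel's ray), 0 where there is no reading.
- eyes.get_calibration(name): a dict with "K" (3x3 intrinsics, pixels), "distortion" ([k1, k2, p1, p2, k3] as OpenCV has them; the pictures are not rectified), "camera_from_world" (4x4, takes a point from world to camera coordinates). Camera axes: x right, y up, looking along -z (the intrinsics and any distortion apply to the point x, -y, -z); pixel columns grow to the right and rows downward; lengths in m; the calibration is good to about 2 mm. A picture is of the moment at which its call begins: read the wrist's pose just before it. get_calibration takes no time and is no camera call; for the wrist camera it gives the pose at the moment of the call.
- env.hand_in(): hands the job in; it is judged then, once.
Trained networks look in the newest picture that a camera, given by its name, has taken for a name from the list of things; names that differ only in an ending like _2 or _b are one class to them, and where a whole thing is asked for, a point or a joint stands for the part that bears it (a point fixed in the world has none). Each returns a list of dicts, best first, with "score" (0 to 1); they miss things now and then, are a little off and sometimes report something else, mostly with a low value. They report only what shows in the picture. A call takes as long as a camera call.
- boxes_of(camera, target): "extent" ([left, top, right, bottom] in pixels, round what is visible of it).
- masks_of(camera, target): "region" (384x512 bool, what is visible of it) and "extent" ([left, top, right, bottom] in pixels, round what is visible of it).
- pinpoint(camera, target): "pixel" ([row, column] in pixels: a listed point, or the origin of a listed thing).
The state is a dict: "time_s": time; "qpos": joint angles; "joint_velocities": joint speeds; "tau": joint torques, N m; "tool_pos": TCP position; "tcp_rot": TCP orientation; "wrist_force": force on the tool from outside, world axes, zero at the start; "ft_torque": the same for the moment, N m; "finger_gap": finger opening in m; "grasp_force": force on a finger pad.
Only numpy, scipy, OpenCV 4.12 (cv2) and the standard library are available. Lean on these libraries where they do the work, as an engineer would, in place of code of your own. Each camera call takes 0.05 s, during which the arm holds its last target. There are 200 camera calls.

## Working session

There is one attempt and no reset: what is moved stays moved. The work goes in short steps, Python scripts to look and compute and a tool call to move; the robot and the scene stay as the last step left them, time stands still between calls to the robot, and variables do not carry over. Pictures are saved under pics/ and viewed, at most 10 in all, crops included, and the job is handed in when it is done.

Besides the shell and the picture viewer there is one more tool, called after ">>>" in YAML: its name, and indented under it one key for each argument. jog_arm: Moves the arm, as the interface text tells. Its arguments: {"type":"object","properties":{"fingers":{"type":"array","items":{"type":"number"}},"slide":{"type":"array","items":{"type":"array","items":{"type":"number"}}},"yaw":{"type":"array","items":{"type":"number"}}},"required":["fingers","slide","yaw"]}

```bash
mkdir -p pics; ls
cat > h.py <<'E'
import numpy as np, cv2
from bench import env, eyes, boxes_of, masks_of, pinpoint
def cloud(name, depth, region=None):
    c=eyes.get_calibration(name); K=np.array(c["K"]); D=np.array(c["distortion"],float)
    T=np.linalg.inv(np.array(c["camera_from_world"]))
    m=(depth>0) if region is None else (depth>0)&region
    v,u=np.nonzero(m); z=depth[v,u]
    p=cv2.undistortPoints(np.stack([u,v],1).astype(np.float64)[:,None],K,D)[:,0]
    P=np.stack([p[:,0]*z,-p[:,1]*z,-z,np.ones(len(z))],1)@T.T
    return P[:,:3]
E
python3 - <<'E'
from h import *
ims=[]
for n in ["scene","top"]:
    im,d=eyes.capture(n); ims.append(im)
    np.save(f"{n}_d.npy",d)
    for t in ["cover","slicer","mug","tin","jar"]:
        r=masks_of(n,t)
        for q in r[:2]:
            if q["score"]<.3: continue
            P=cloud(n,d,q["region"]); print(n,t,round(q["score"],2),q["extent"],"med",np.median(P,0).round(3),"lo",np.percentile(P,3,0).round(3),"hi",np.percentile(P,97,0).round(3))
            np.save(f"{n}_{t}.npy",q["region"])if q is r[0] else 0
cv2.imwrite("pics/a.png",cv2.resize(np.vstack(ims),None,fx=.78,fy=.78)[:,:,::-1])
print(env.sense()["time_s"],env.pinch_z, env.sense()["tcp_rot"])
E
```

```text
pics
scene cover 0.85 [260.9, 228.0, 313.2, 277.6] med [0.421 0.388 0.017] lo [0.397 0.321 0.005] hi [0.457 0.434 0.048]
scene slicer 0.69 [211.4, 126.7, 234.6, 160.5] med [0.719 0.189 0.066] lo [0.704 0.154 0.011] hi [0.752 0.21  0.086]
scene slicer 0.64 [254.7, 114.5, 335.4, 189.3] med [0.554 0.145 0.083] lo [0.447 0.052 0.005] hi [0.641 0.22  0.136]
scene mug 0.98 [247.6, 102.2, 272.9, 142.9] med [0.714 0.036 0.074] lo [ 0.669 -0.03   0.009] hi [0.745 0.083 0.099]
scene tin 0.77 [199.4, 304.3, 247.4, 351.5] med [0.427 0.617 0.035] lo [0.391 0.573 0.001] hi [0.47  0.651 0.039]
scene jar 0.59 [210.2, 128.8, 233.8, 159.2] med [0.717 0.189 0.068] lo [0.703 0.16  0.018] hi [0.748 0.21  0.087]
top cover 0.81 [197.8, 239.4, 249.7, 267.3] med [0.43  0.372 0.019] lo [0.401 0.313 0.01 ] hi [0.459 0.434 0.05 ]
top slicer 0.69 [276.5, 157.3, 352.9, 253.1] med [0.554 0.136 0.086] lo [0.455 0.057 0.027] hi [0.639 0.215 0.138]
top mug 0.84 [330.9, 124.2, 380.6, 164.7] med [0.707 0.036 0.043] lo [ 0.671 -0.025  0.012] hi [0.744 0.084 0.1  ]
top tin 0.55 [112.6, 232.3, 149.4, 267.5] med [0.433 0.609 0.037] lo [0.396 0.572 0.013] hi [0.47  0.65  0.042]
top tin 0.52 [196.5, 238.0, 250.5, 266.6] med [0.43  0.373 0.018] lo [ 0.4    0.313 -0.   ] hi [0.46  0.436 0.05 ]
top jar 0.78 [285.4, 122.1, 312.1, 151.4] med [0.725 0.186 0.083] lo [ 0.706  0.158 -0.002] hi [0.751 0.21  0.089]
0.6 0.0187 [ 1.79998421e+02 -1.05493380e-04  1.90665118e+01]
```

View pics/a.png

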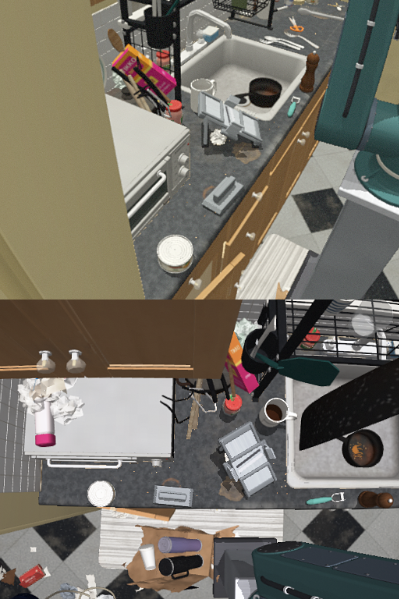

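Run:
```python
from h import *
d=np.load("top_d.npy"); s=np.load("scene_d.npy")
def rect(P): 
    r=cv2.minAreaRect((P[:,:2]*1000).astype(np.float32)); return r
for n,dd in (("top",d),("scene",s)):
    P=cloud(n,dd,np.load(f"{n}_cover.npy"))
    rib=P[(P[:,2]>.04)&(P[:,2]<.056)]; pl=P[(P[:,2]>.012)&(P[:,2]<.024)]
    for a in(rib,pl): 
        c=np.cov(a[:,:2].T); w,v=np.linalg.eigh(c); print(n,"cover",len(a),rect(a),a.mean(0).round(4),np.degrees(np.arctan2(v[1,1],v[0,1])).round(1))
A=cloud("top",d); A=A[(A[:,0]>.42)&(A[:,0]<.68)&(A[:,1]>.03)&(A[:,1]<.24)&(A[:,2]>.02)&(A[:,2]<.15)]
# ransac plane with tilt 30deg
rng=np.random.default_rng(0);best=None
for i in range(3000):
    p=A[rng.choice(len(A),3,False)]; n=np.cross(p[1]-p[0],p[2]-p[0]); l=np.linalg.norm(n)
    if l<1e-6: continue
    n/=l; n*=np.sign(n[2]); 
    if abs(np.degrees(np.arccos(n[2]))-30)>5: continue
    k=np.abs((A-p[0])@n)<.003
    if best is None or k.sum()>best.sum(): best=k
B=A[best]; c=B.mean(0); n=np.linalg.svd(B-c)[2][2]; n*=np.sign(n[2])
print("deck",len(A),len(B),c,n,"tilt",np.degrees(np.arccos(n[2])),"heading up",np.degrees(np.arctan2(-n[1],-n[0])))
x=np.array([-n[0],-n[1],0]);x/=np.linalg.norm(x); x=x-n*(x@n); x/=np.linalg.norm(x); y=np.cross(n,x)
L=np.stack([(B-c)@x,(B-c)@y],1); r=cv2.minAreaRect((L*1000).astype(np.float32)); print(r, "center world",c+x*r[0][0]/1e3+y*r[0][1]/1e3)
# deck-frame height map
H=(A-c)@np.stack([x,y,n],1)*1000
np.save("H.npy",H); np.save("F.npy",np.vstack([c,x,y,n]))
hi=H[(H[:,2]>5)]
print(np.round(hi[np.argsort(hi[:,1])][::max(1,len(hi)//60)]).astype(int).tolist())
```

```text
top cover 258 ((430.0528564453125, 374.50506591796875), (89.27263641357422, 18.557758331298828), 85.89537811279297) [0.4301 0.3744 0.0474] 85.3
top cover 841 ((429.74627685546875, 374.3099670410156), (128.8160400390625, 60.412254333496094), 85.47091674804688) [0.4297 0.3731 0.0176] 85.4
scene cover 279 ((429.05145263671875, 373.6798095703125), (89.73344421386719, 19.148847579956055), 85.43598175048828) [0.4278 0.3757 0.0457] 85.1
scene cover 764 ((428.716064453125, 374.0093078613281), (125.39457702636719, 61.23031997680664), 85.53367614746094) [0.4235 0.3847 0.0164] 78.6
deck 4472 2624 [0.55080669 0.1335405  0.08489305] [-0.42598061 -0.26090264  0.86629691] tilt 29.968873201468526 heading up 31.486443561539062
((-8.206565856933594, 1.3190383911132812), (235.05035400390625, 141.56195068359375), 0.5290622115135193) center world [0.54405519 0.13095215 0.08079363]
[[-22, -75, 29], [-18, -71, 34], [10, -70, 24], [-3, -68, 28], [-9, -67, 27], [2, -66, 21], [6, -64, 21], [11, -63, 17], [-23, -61, 21], [5, -59, 19], [75, -57, 8], [78, -56, 6], [37, -55, 8], [-80, -54, 8], [-114, -54, 7], [43, -53, 5], [60, -52, 10], [95, -52, 7], [92, -51, 6], [-67, -50, 8], [64, -50, 7], [81, -49, 11], [30, -48, 10], [36, -44, 10], [33, -38, 10], [-47, -32, 6], [-52, -26, 8], [-43, -22, 6], [-45, -17, 8], [-46, -12, 6], [-46, -8, 7], [-49, -4, 8], [30, 2, 6], [-47, 6, 5], [-53, 12, 5], [34, 16, 9], [-43, 20, 8], [-46, 25, 8], [-44, 29, 7], [-44, 35, 7], [32, 39, 7], [98, 44, 5], [32, 48, 8], [78, 49, 7], [-83, 50, 8], [-48, 50, 10], [-79, 51, 8], [-69, 52, 6], [-75, 52, 7], [86, 53, 6], [70, 53, 9], [36, 54, 7], [-60, 54, 8], [-44, 55, 6], [97, 56, 7], [59, 57, 5], [4, 61, 22], [11, 63, 15], [-5, 65, 29], [9, 67, 30], [-23, 69, 33], [-17, 70, 36], [9, 71, 5], [-27, 73, 31]]
```

The cover is the grey plate at about (222,194) in the scene view. The slicer is at (225,115), with the jar and mug behind it and the tin at lower left. The networks' regions agree with this. I'll move over the cover next.

>>> jog_arm:
  fingers: [-1,-1,-1,-1,-1,-1,-1,-1,-1,-1,-1,-1]
  slide:
    - [50,0,0]
    - [50,0,0]
    - [50,0,0]
    - [50,0,0]
    - [50,0,0]
    - [50,0,0]
    - [14,-46,0]
    - [14,-46,0]
    - [14,-46,0]
    - [14,-46,0]
    - [14,-46,0]
    - [14,-46,0]
  yaw: [0,0,0,0,0,0,0,0,0,0,0,0]

```text
time_s: 1.8
tool_pos: [0.4438, -0.1081, 0.2314]
tcp_rot: [180.0, -0.0, 19.0]
wrist_force: [2.2, 0.1, -0.2]
finger_gap: 0.0852
grasp_force: 0.0
```

Run:
```python
from h import *
# obstacles: max height per 10cm cell from both clouds
M={}
for n in("top","scene"):
    P=cloud(n,np.load(f"{n}_d.npy"))
    P=P[(P[:,0]>.2)&(P[:,0]<1.1)&(P[:,1]>-.2)&(P[:,1]<.9)&(P[:,2]<1.2)&(P[:,2]>-.1)]
    for x,y,z in P: 
        k=(int(x*10),int(np.floor(y*10))); M.setdefault(k,[]).append(z)
for i in range(2,11): print(i,[round(float(np.percentile(M[(i,j)],98)),2) if (i,j) in M else None for j in range(-2,9)])
```

```text
2 [None, 0.67, 0.59, 0.29, None, None, None, None, None, None, None]
3 [0.52, 0.63, 0.0, 0.0, 0.0, 0.02, 0.0, 0.04, 0.04, 0.0, 0.74]
4 [0.01, 0.01, 0.04, 0.1, 0.0, 0.05, 0.05, 0.04, 0.04, 0.0, 0.27]
5 [None, 0.01, 0.11, 0.92, 0.14, 0.2, 0.2, 0.2, 0.2, 0.25, 0.28]
6 [-0.06, 0.09, 0.48, 0.14, 0.84, 0.83, 0.84, 0.85, 0.7, 0.28, 0.3]
7 [0.4, 0.7, 0.66, 0.64, 0.2, 0.25, 0.2, 0.2, 0.27, 0.29, 0.31]
8 [0.48, 0.49, 0.39, 0.48, 0.27, 0.24, 0.2, None, None, None, None]
9 [0.46, 0.45, 0.39, 0.39, 0.32, None, None, None, None, None, None]
10 [0.17, 0.31, 0.35, 0.37, 0.37, None, None, None, None, None, None]
```

>>> jog_arm:
  fingers: [-1,-1,-1,-1,-1,-1,-1,-1,-1,-1,-1,-1]
  slide:
    - [14,-46,0]
    - [14,-46,0]
    - [14,-46,0]
    - [14,-46,0]
    - [14,-46,0]
    - [14,-46,0]
    - [14,-46,0]
    - [14,-46,0]
    - [14,-46,0]
    - [14,-46,0]
    - [0,0,0]
    - [0,0,0]
  yaw: [0,0,0,0,0,0,0,0,0,0,-8.3,-8.3]

```text
time_s: 3.0
tool_pos: [0.4475, 0.3099, 0.2332]
tcp_rot: [-177.3, -0.8, 41.6]
wrist_force: [-0.6, -0.1, -0.0]
finger_gap: 0.0852
grasp_force: 0.0
```

>>> jog_arm:
  fingers: [-1,-1,-1,-1,-1,-1,-1,-1]
  slide:
    - [0,0,0]
    - [0,0,0]
    - [0,0,0]
    - [0,0,0]
    - [0,0,0]
    - [0,0,0]
    - [0,0,0]
    - [0,0,0]
  yaw: [-8.3,-8.3,-8.3,-8.3,-8.3,-8.3,0,0]

```text
time_s: 3.8
tool_pos: [0.4474, 0.3092, 0.2335]
tcp_rot: [-178.8, -2.6, 90.7]
wrist_force: [-0.4, -0.1, -1.2]
finger_gap: 0.0852
grasp_force: 0.0
```

Run:
```python
from h import *
print(env.sense())
im,d=eyes.capture("wrist"); cv2.imwrite("pics/b.png",im[:,:,::-1])
r=masks_of("wrist","cover")
for q in r[:2]:
    P=cloud("wrist",d,q["region"]); rib=P[(P[:,2]>.04)&(P[:,2]<.056)]; pl=P[(P[:,2]>.012)&(P[:,2]<.024)]
    for a in (rib,pl): print(q["score"],len(a),cv2.minAreaRect((a[:,:2]*1000).astype(np.float32)),a[:,2].mean())
```

```text
{'time_s': 3.8, 'qpos': array([ 24.54470491,  16.71553889,  -0.12518435,  73.20521754,
         2.85086014, 113.79564612]), 'joint_velocities': array([ 0.04439312, -0.01080137, -0.01540463, -0.03499984,  0.02727045,
        0.20500205]), 'tau': array([ 4.23548830e-03, -6.65270233e+01,  3.85808909e+01,  1.00875201e-02,
        1.77186979e-01, -4.66797212e-01]), 'tool_pos': array([0.447431  , 0.30920447, 0.23350101]), 'tcp_rot': array([-178.80688186,   -2.58977819,   90.72094549]), 'wrist_force': array([-0.4067937 , -0.13562165, -1.19432921]), 'ft_torque': array([-0.10200306,  0.007999  ,  0.00469567]), 'grasp_force': 0.0, 'finger_gap': 0.08520396765703919}
0.75 1679 ((429.1180725097656, 372.8369445800781), (89.57698822021484, 19.07709503173828), 85.10480499267578) 0.04845556334034533
0.75 4798 ((429.1856689453125, 372.8519287109375), (127.87245178222656, 60.04957580566406), 85.14989471435547) 0.018661196394585744
```

View pics/b.png

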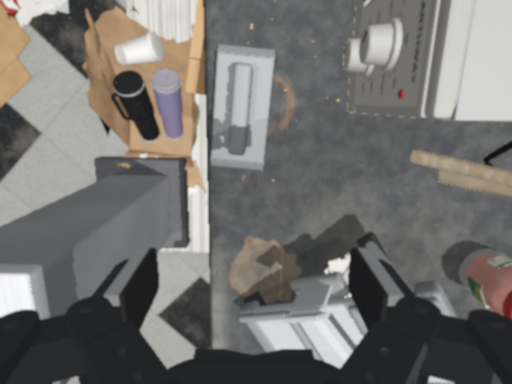

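The wrist view shows the cover with its rib up at about (242,107), free all round, and the slicer low in the picture at (310,310). The speed clipping left the tool tilted about 3°. I'll work out the descent with that included.

```bash
cat >> h.py <<'E'
from scipy.spatial.transform import Rotation as Rn
def R(): return Rn.from_euler("xyz",env.sense()["tcp_rot"],degrees=True).as_matrix()
def slide(target,yaw=0):
    "mm along the tool axes (after tool yaw) from here to target"
    M=R()@Rn.from_euler("z",yaw,degrees=True).as_matrix()
    return (M.T@(np.array(target)-env.sense()["tool_pos"])*1000).round(1)
E
python3 - <<'E'
from h import *
print(R().round(3)); M=R()
print("tilt",np.degrees(np.arccos(-M[2,2])))
M2=M@Rn.from_euler("z",5.4,degrees=True).as_matrix(); print(np.degrees(np.arctan2(M2[1,0],M2[0,0])),M2.round(3))
print(slide([.429,.3735,.09],5.4), slide([.429,.3735,.023],5.4))
E
```

```text
[[-0.014  1.    -0.021]
 [ 0.999  0.014  0.045]
 [ 0.045 -0.021 -0.999]]
tilt 2.850730584546861
85.37115194602077 [[ 0.081  0.997 -0.021]
 [ 0.996 -0.08   0.045]
 [ 0.043 -0.025 -0.999]]
[ 56.4 -19.9 146.6] [ 53.5 -18.3 213.5]
```

>>> jog_arm:
  fingers: [-1,-1,-1,-1,-1,-1,-1]
  slide:
    - [0,0,0]
    - [19,-7,30]
    - [19,-7,30]
    - [18.4,-5.9,30]
    - [0,0,30]
    - [0,0,26]
    - [0,0,0]
  yaw: [5.4,0,0,0,0,0,0]

```text
time_s: 4.6
tool_pos: [0.4271, 0.3727, 0.0878]
tcp_rot: [-178.3, -2.3, 85.5]
wrist_force: [-0.4, -0.1, 0.3]
finger_gap: 0.0856
grasp_force: 0.0
```

Run:
```python
from h import *
print(env.sense()["tool_pos"],env.sense()["tcp_rot"],slide([.429,.3735,.023]))
```

```text
[0.42711195 0.37269589 0.08784996] [-178.34027422   -2.29955123   85.46369009] [-1.7  3.7 64.8]
```

>>> jog_arm:
  fingers: [-1,-1,-1,-1,0,1,1,1,1,1,1]
  slide:
    - [-1.7,3.5,25]
    - [0,0,25]
    - [0,0,14]
    - [0,0,0]
    - [0,0,0]
    - [0,0,0]
    - [0,0,0]
    - [0,0,0]
    - [0,0,0]
    - [0,0,0]
    - [0,0,0]
  yaw: [0,0,0,0,0,0,0,0,0,0,0]

```text
time_s: 5.7
tool_pos: [0.431, 0.3745, 0.0271]
tcp_rot: [-178.6, -2.5, 85.6]
wrist_force: [-1.6, -1.6, 7.6]
finger_gap: 0.0171
grasp_force: 59.2
```

>>> jog_arm:
  fingers: [1,1,1,1,1,1,1,1]
  slide:
    - [0,0,-15]
    - [0,0,-30]
    - [0,0,-40]
    - [0,0,-40]
    - [0,0,-40]
    - [0,0,-40]
    - [0,0,-40]
    - [0,0,0]
  yaw: [0,0,0,0,0,0,0,0]

```text
time_s: 6.5
tool_pos: [0.4374, 0.364, 0.276]
tcp_rot: [-178.9, -2.7, 85.6]
wrist_force: [-0.1, 0.3, -2.2]
finger_gap: 0.0169
grasp_force: 59.1
```

Run:
```python
from h import *
s=env.sense(); print(s["time_s"],s["qpos"],s["tool_pos"],s["tcp_rot"],s["wrist_force"],s["finger_gap"])
P=np.vstack([cloud(n,np.load(f"{n}_d.npy")) for n in("top","scene")])
# cabinet: what z are the points with z>.4 near x .4-.9,y .2-.9
Q=P[(P[:,2]>.35)&(P[:,0]>.4)&(P[:,0]<1.)&(P[:,1]>.1)&(P[:,1]<.9)]
print(len(Q),np.percentile(Q,[1,5,25,50,75,99],axis=0).round(2))
```

```text
6.5 [ 30.11864657  18.36953248   8.8720415   79.86385615   2.83862249
 124.53529447] [0.43740284 0.36396358 0.2760485 ] [-178.91633281   -2.70034376   85.57363394] [-0.06750724  0.32853148 -2.23862274] 0.01693373370998144
42310 [[0.51 0.1  0.36]
 [0.53 0.12 0.39]
 [0.66 0.18 0.65]
 [0.67 0.36 0.75]
 [0.67 0.47 0.82]
 [0.85 0.64 0.92]]
```

>>> jog_arm:
  fingers: [1,1,1,1,1,1,1,1,1,1,1]
  slide:
    - [0,0,-20]
    - [0,0,0]
    - [0,0,0]
    - [0,0,0]
    - [0,0,0]
    - [0,-40,0]
    - [0,-40,0]
    - [0,-40,0]
    - [0,-40,0]
    - [0,-40,0]
    - [0,0,0]
  yaw: [0,-8.5,-8.5,-8.5,-8.5,-1.9,0,0,0,0,0]

```text
time_s: 7.6
tool_pos: [0.2615, 0.2571, 0.29]
tcp_rot: [179.8, -2.8, 121.5]
wrist_force: [0.3, 0.6, -2.4]
finger_gap: 0.0166
grasp_force: 59.7
```

Run:
```python
from h import *
s=env.sense(); print(s["time_s"],s["qpos"],s["tool_pos"],s["tcp_rot"],R().round(3))
```

```text
7.6 [ 29.44375732  -1.89034453 -13.74659622  78.00223496   2.84210745
  87.92903202] [0.26148577 0.25710212 0.28999694] [179.75561558  -2.83512069 121.52428343] [[-0.522  0.853 -0.022]
 [ 0.851  0.523  0.044]
 [ 0.049  0.004 -0.999]]
```

>>> jog_arm:
  fingers: [1,1,1,1]
  slide:
    - [0,-40,0]
    - [0,-40,0]
    - [0,-40,0]
    - [0,0,0]
  yaw: [0,0,0,0]

```text
time_s: 8.0
tool_pos: [0.1597, 0.1947, 0.2892]
tcp_rot: [179.7, -2.8, 121.5]
wrist_force: [-0.1, 0.4, -2.2]
finger_gap: 0.0167
grasp_force: 60.0
```

Run:
```python
from h import *
s=env.sense(); print(s["time_s"],s["qpos"],s["tool_pos"],s["tcp_rot"],R().round(3))
```

```text
8.0 [ 28.38277718 -14.0173362  -23.38737932  80.50991101   2.84604002
  86.87232049] [0.15970826 0.19469911 0.28917008] [179.72457566  -2.83523303 121.52025478] [[-0.522  0.853 -0.022]
 [ 0.851  0.523  0.045]
 [ 0.049  0.005 -0.999]]
```

>>> jog_arm:
  fingers: [1,1,1,1,1,1,1,1,1,1]
  slide:
    - [0,25,-42]
    - [0,25,-42]
    - [0,25,-42]
    - [0,25,-42]
    - [0,25,-42]
    - [0,25,-42]
    - [0,15,-42]
    - [0,15,-42]
    - [0,15,-42]
    - [0,0,0]
  yaw: [0,0,0,0,0,0,0,0,0,0]

```text
time_s: 9.0
tool_pos: [0.3163, 0.2705, 0.5658]
tcp_rot: [175.1, -2.7, 121.5]
wrist_force: [0.0, -0.4, -2.2]
finger_gap: 0.0167
grasp_force: 61.3
```

Run:
```python
from h import *
s=env.sense(); print(s["time_s"],s["qpos"],s["tool_pos"],s["tcp_rot"],R().round(3))
```

```text
9.0 [ 27.14361145   9.74597857  45.26142928 120.78920053   3.05581672
  85.8949811 ] [0.31627125 0.2705011  0.5657905 ] [175.06173236  -2.6992274  121.49118222] [[-0.522  0.852  0.049]
 [ 0.852  0.517  0.085]
 [ 0.047  0.086 -0.995]]
```

>>> jog_arm:
  fingers: [1,1,1,1]
  slide:
    - [0,0,-40]
    - [0,0,-40]
    - [0,0,-40]
    - [0,0,-40]
  yaw: [0,0,0,0]

```text
time_s: 9.4
tool_pos: [0.2892, 0.2492, 0.6071]
tcp_rot: [168.7, -2.4, 121.5]
wrist_force: [-0.5, 0.1, -0.6]
finger_gap: 0.0166
grasp_force: 61.3
```

Run:
```python
from h import *
s=env.sense(); print(s["time_s"],s["qpos"],s["tool_pos"],s["tcp_rot"],R().round(3))
```

```text
9.4 [ 25.82814174   4.57488491  46.41592638 120.84193074   3.42499433
  84.9352703 ] [0.28922475 0.24915294 0.60713171] [168.73220458  -2.3825824  121.4578024 ] [[-0.521  0.841  0.145]
 [ 0.852  0.505  0.137]
 [ 0.042  0.195 -0.98 ]]
```

>>> jog_arm:
  fingers: [1,1,1,1,1,1]
  slide:
    - [0,12,-46]
    - [0,12,-46]
    - [0,12,-46]
    - [0,12,-46]
    - [0,12,-46]
    - [0,12,-46]
  yaw: [0,0,0,0,0,0]

```text
time_s: 10.0
tool_pos: [0.2797, 0.2418, 0.6756]
tcp_rot: [157.3, -1.6, 121.2]
wrist_force: [-0.1, 0.5, -2.5]
finger_gap: 0.0167
grasp_force: 61.3
```

Run:
```python
from h import *
s=env.sense(); print(s["time_s"],s["qpos"],s["tool_pos"],s["tcp_rot"],R().round(3))
```

```text
10.0 [ 25.10501929   1.34275679  54.64360393 120.84106237   3.83003412
  84.97404484] [0.27968524 0.24177513 0.67564752] [157.2863602   -1.60586519 121.21425075] [[-0.518  0.795  0.317]
 [ 0.855  0.469  0.222]
 [ 0.028  0.386 -0.922]]
```

>>> jog_arm:
  fingers: [1,1,1,1]
  slide:
    - [0,12,-46]
    - [0,12,-46]
    - [0,12,-46]
    - [0,0,0]
  yaw: [0,0,0,0]

```text
time_s: 10.4
tool_pos: [0.2582, 0.2325, 0.7115]
tcp_rot: [151.4, -1.1, 121.0]
wrist_force: [0.3, 0.0, -2.3]
finger_gap: 0.0169
grasp_force: 61.3
```

>>> jog_arm:
  fingers: [1,1]
  slide:
    - [0,10,-36]
    - [0,0,0]
  yaw: [0,0]

```text
time_s: 10.6
tool_pos: [0.2528, 0.2305, 0.7193]
tcp_rot: [150.1, -1.0, 121.0]
wrist_force: [0.1, -0.2, -2.2]
finger_gap: 0.0169
grasp_force: 61.3
```

Run:
```python
from h import *
s=env.sense(); print(s["qpos"],s["tool_pos"],s["tcp_rot"])
c,x,y,n=np.load("F.npy")
for nm in("top","scene"):
    A=cloud(nm,np.load(f"{nm}_d.npy")); H=(A-c)@np.stack([x,y,n],1)*1000
    H=H[(abs(H[:,0])<140)&(abs(H[:,1])<90)]
    f=H[(abs(H[:,2])<3)&(abs(H[:,0]+8)<25)&(abs(H[:,1])<45)]; print(nm,"floor z",np.median(f[:,2]).round(2),len(f))
    k=H[(H[:,2]>12)&(H[:,2]<40)]
    for sg in(1,-1):
        q=k[(k[:,1]*sg>50)&(k[:,1]*sg<85)&(abs(k[:,0]+8)<35)]
        print(" clip",sg,len(q),"x",np.percentile(q[:,0],[2,98]).round(1),"|y| inner",np.percentile(q[:,1]*sg,[2,50,98]).round(1))
    l=H[(H[:,2]>4.5)&(H[:,2]<12)&(abs(H[:,1])<42)]
    lo=l[(l[:,0]<-35)&(l[:,0]>-60)]; hi=l[(l[:,0]>18)&(l[:,0]<45)]
    print(" ledges lo",np.percentile(lo[:,0],[3,97]).round(1),"hi",np.percentile(hi[:,0],[3,97]).round(1))
    for o in ([0],):
        S=c+x*-.008; print(" seat",S.round(4))
```

```text
[ 25.50700527  -1.99161042  58.59155513 120.85413404   3.61797782
  85.79500613] [0.25279746 0.2305469  0.71925159] [150.08826427  -1.04792032 120.95249811]
top floor z 0.06 546
 clip 1 93 x [-27.9  11.5] |y| inner [59.  67.  73.2]
 clip -1 125 x [-27.1  12.2] |y| inner [58.4 65.6 73.3]
 ledges lo [-52.9 -42.2] hi [26.  36.1]
 seat [0.5449 0.1299 0.0809]
scene floor z 0.08 275
 clip 1 142 x [-31.    9.4] |y| inner [61.  68.9 73.7]
 clip -1 140 x [-29.4   9. ] |y| inner [59.4 66.4 75.1]
 ledges lo [-54.6 -44.5] hi [24.1 33.4]
 seat [0.5449 0.1299 0.0809]
```

```bash
cat >> h.py <<'E'
c,x,y,n=np.load("F.npy"); seat=c-.009*x+.0006*y
def tgt(h): return seat+n*(.027+h)+y*.0013
def ang():  # tool in seat frame
    return (np.stack([x,y,n],1).T@R()).round(3)
E
python3 - <<'E'
from h import *
print(seat,tgt(.1),slide(tgt(.1)),"\n",ang())
M=Rn.from_euler("z",-.4,degrees=True)
E
```

```text
[0.54384459 0.12997998 0.08039729] [0.48906607 0.09795394 0.190417  ] [-244.9 -145.   521.6] 
 [[ 0.017  1.    -0.001]
 [ 1.    -0.017  0.011]
 [ 0.011 -0.001 -1.   ]]
```

>>> jog_arm:
  fingers: [1,1,1,1,1,1,1,1,1,1,1,1]
  slide:
    - [0,0,0]
    - [-14,-8,29]
    - [-14,-8,29]
    - [-14,-8,29]
    - [-14,-8,29]
    - [-14,-8,29]
    - [-14,-8,29]
    - [-14,-8,29]
    - [-14,-8,29]
    - [-14,-8,29]
    - [-14,-8,29]
    - [-14,-8,29]
  yaw: [-1,0,0,0,0,0,0,0,0,0,0,0]

```text
time_s: 11.8
tool_pos: [0.4, 0.1476, 0.4025]
tcp_rot: [150.3, -0.6, 121.8]
wrist_force: [1.5, 0.2, -1.9]
finger_gap: 0.017
grasp_force: 61.3
```

Run:
```python
from h import *
print(env.sense()["tool_pos"],env.sense()["qpos"],env.sense()["finger_gap"],slide(tgt(.1)),"\n",ang())
```

```text
[0.39997899 0.14762333 0.40254078] [ -2.11130036 -14.88587063 -14.17910457  65.68067372  16.49419888
  59.89141749] 0.017018701692770335 [-91.4 -61.6 208. ] 
 [[-0.     1.    -0.005]
 [ 1.     0.     0.012]
 [ 0.012 -0.005 -1.   ]]
```

>>> jog_arm:
  fingers: [1,1,1,1,1,1,1,1,1]
  slide:
    - [-12,-8,28]
    - [-13,-9,30]
    - [-13,-9,30]
    - [-13,-9,30]
    - [-13,-9,30]
    - [-13,-9,30]
    - [-13,-9,30]
    - [0,0,0]
    - [0,0,0]
  yaw: [0,0,0,0,0,0,0,0,0]

```text
time_s: 12.7
tool_pos: [0.4875, 0.0995, 0.192]
tcp_rot: [150.3, -0.6, 121.8]
wrist_force: [-0.9, 1.1, -2.4]
finger_gap: 0.0168
grasp_force: 61.1
```

Run:
```python
from h import *
print(env.sense()["tool_pos"],slide(tgt(.1)),"\n",ang())
ims=[]
for nm in("top","scene"):
    im,d=eyes.capture(nm); ims.append(im[90:330,150:430])
    r=masks_of(nm,"cover")
    if r: print(nm,[(round(q["score"],2),q["extent"]) for q in r[:2]])
    F=np.stack([x,y,n],1)
    for q in r[:1]:
        P=(cloud(nm,d,q["region"])-seat)@F*1000
        print(np.percentile(P,[2,25,50,75,98],axis=0).round(1))
        m=(P[:,2]>112)&(P[:,2]<124); print(m.sum())
        if m.sum()>50:
            a=P[m]; print("plate top",cv2.minAreaRect(a[:,:2].astype(np.float32)), np.linalg.lstsq(np.c_[a[:,:2],np.ones(len(a))],a[:,2],rcond=None)[0].round(3))
        np.save(f"{nm}_P.npy",P)
cv2.imwrite("pics/c.png",cv2.resize(np.hstack(ims),None,fx=1.4,fy=1.4)[:,:,::-1])
```

```text
[0.48749571 0.09950912 0.19199995] [-2.2 -0.3  1.6] 
 [[ 0.001  1.    -0.006]
 [ 1.    -0.001  0.013]
 [ 0.013 -0.006 -1.   ]]
top [(0.8, [311.2, 201.1, 369.1, 248.8])]
[[-26.1 -61.3 104.3]
 [  5.6 -32.2 116.1]
 [ 13.   15.  118.8]
 [ 27.3  41.1 122.7]
 [ 32.8  62.6 150.2]]
755
plate top ((2.6579513549804688, 1.0857391357421875), (65.06155395507812, 129.0380096435547), 0.18440403044223785) [-9.00000e-03 -1.80000e-02  1.18435e+02]
scene [(0.92, [308.2, 97.6, 335.5, 140.9])]
[[-24.2 -49.9 102.9]
 [  2.    7.  113.8]
 [ 11.6  33.7 118.2]
 [ 26.6  49.1 122.3]
 [ 33.2  63.2 149.4]]
427
plate top ((3.3832473754882812, 4.529491424560547), (122.85704040527344, 62.034610748291016), 89.45451354980469) [-3.70000e-02 -4.90000e-02  1.19253e+02]
```

View pics/c.png

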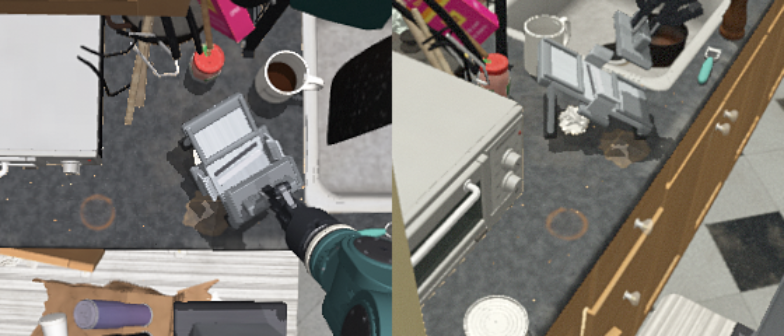

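The top view shows the cover held parallel to the deck, centred over the pocket at about (248,160). Measured against the seat it is roughly 2 mm off in x and 1.5 mm in y. I'll correct that and go down.

>>> jog_arm:
  fingers: [1,1,1,1,1,1,1]
  slide:
    - [-1.5,-2.2,0]
    - [0,0,20]
    - [0,0,20]
    - [0,0,20]
    - [0,0,10]
    - [0,0,0]
    - [0,0,0]
  yaw: [0,0,0,0,0,0,0]

```text
time_s: 13.6
tool_pos: [0.5164, 0.116, 0.1312]
tcp_rot: [150.2, -0.6, 121.8]
wrist_force: [-0.4, 1.0, -0.6]
finger_gap: 0.0167
grasp_force: 61.3
```

Run:
```python
from h import *
print(env.sense()["tool_pos"],slide(tgt(0)),"\n",ang())
F=np.stack([x,y,n],1)
im,d=eyes.capture("top")
for q in masks_of("top","cover")[:1]:
    P=(cloud("top",d,q["region"])-seat)@F*1000; z0=slide(tgt(0))[2]+18
    a=P[abs(P[:,2]-z0)<6]; print(q["score"],z0,cv2.minAreaRect(a[:,:2].astype(np.float32)),np.percentile(a,[2,50,98],axis=0).round(1))
A=(cloud("top",d)-seat)@F*1000
l=A[(A[:,2]>4.5)&(A[:,2]<12)&(abs(A[:,1])<42)]
for lo,hi in((-60,-31),(31,60)):
    q=l[(l[:,0]>lo)&(l[:,0]<hi)]; print(len(q), np.percentile(q[:,0],[3,97]) if len(q) else "")
```

```text
[0.51640389 0.11599598 0.13120104] [-1.5  1.3 32.3] 
 [[-0.     1.    -0.003]
 [ 1.     0.     0.011]
 [ 0.011 -0.003 -1.   ]]
0.96 50.6 ((2.082033157348633, -0.44498443603515625), (61.60459899902344, 125.13197326660156), 0.971846878528595) [[-25.9 -59.6  45.1]
 [ 16.    5.6  49.5]
 [ 31.1  58.6  54.1]]
0 
110 [35.03619507 44.77830489]
```

>>> jog_arm:
  fingers: [1,1,1,1,1,1]
  slide:
    - [0,-0.8,10]
    - [0,0,7]
    - [0,0,5]
    - [0,0,4]
    - [0,0,4]
    - [0,0,0]
  yaw: [0,0,0,0,0,0]

```text
time_s: 14.3
tool_pos: [0.5283, 0.1239, 0.1039]
tcp_rot: [150.3, -0.6, 121.8]
wrist_force: [2.5, 1.0, -5.0]
finger_gap: 0.0169
grasp_force: 60.7
```

Run:
```python
from h import *
s=env.sense();print(slide(tgt(0)),s["wrist_force"]@np.stack([x,y,n],1),s["finger_gap"],"\n",ang())
```

```text
[-1.7  2.5  1.5] [-0.19568233 -0.50665891 -5.69624776] 0.01686821053533869 
 [[ 0.     1.    -0.004]
 [ 1.     0.     0.012]
 [ 0.012 -0.004 -1.   ]]
```

>>> jog_arm:
  fingers: [1,1,1,1]
  slide:
    - [0,0,1.5]
    - [0,0,1.5]
    - [0,0,1]
    - [0,0,0]
  yaw: [0,0,0,0]

```text
time_s: 14.7
tool_pos: [0.53, 0.1234, 0.1022]
tcp_rot: [150.2, -0.4, 121.7]
wrist_force: [-31.7, -24.5, 42.2]
finger_gap: 0.0168
grasp_force: 69.6
```

Run:
```python
from h import *
F=np.stack([x,y,n],1)
s=env.sense();print(slide(tgt(0)),s["wrist_force"]@F,s["finger_gap"])
for nm in("top","scene"):
    im,d=eyes.capture(nm)
    for q in masks_of(nm,"cover")[:1]:
        P=(cloud(nm,d,q["region"])-seat)@F*1000
        a=P[abs(P[:,2]-18)<6]; print(nm,q["score"],len(a),cv2.minAreaRect(a[:,:2].astype(np.float32)),np.percentile(a,[2,50,98],axis=0).round(1))
        a=a[abs(a[:,1])<53]; print(np.linalg.lstsq(np.c_[a[:,:2],np.ones(len(a))],a[:,2],rcond=None)[0].round(3))
```

```text
[-0.3  2.3 -0.5] [-13.44139123  -4.29560729  56.4686967 ] 0.01679111588531143
top 0.56 607 ((1.173828125, 1.7979469299316406), (62.72477340698242, 123.58263397216797), 1.4800422191619873) [[-28.4 -58.3  12.6]
 [ 15.    9.8  17.1]
 [ 30.   59.   21.4]]
[-2.3000e-02  1.0000e-03  1.7658e+01]
scene 0.65 298 ((-2.132732391357422, 0.12221908569335938), (62.586971282958984, 122.48995971679688), 0.36899489164352417) [[-29.7 -54.7  13. ]
 [ 15.7  12.8  17.6]
 [ 28.1  57.   22. ]]
[-2.8000e-02  2.0000e-03  1.7916e+01]
```

The cover is seated: plate top at 17.7–17.9 mm, and 56 N pressing on the deck. I'll ease off, release and back out along the deck normal.

>>> jog_arm:
  fingers: [1,1,-0.2,-0.2,-0.2,-0.2,-0.2]
  slide:
    - [0,0,-1.5]
    - [0,0,0]
    - [0,0,0]
    - [0,0,0]
    - [0,0,0]
    - [0,0,-10]
    - [0,0,-15]
  yaw: [0,0,0,0,0,0,0]

```text
time_s: 15.6
tool_pos: [0.5184, 0.1177, 0.1238]
tcp_rot: [150.3, -0.6, 121.8]
wrist_force: [0.1, 0.1, -0.1]
finger_gap: 0.0511
grasp_force: 0.0
```

>>> jog_arm:
  fingers: [-0.2,-0.2,-0.2,-0.2,-0.2,-0.2]
  slide:
    - [0,0,-25]
    - [0,0,-30]
    - [0,0,-30]
    - [0,0,-30]
    - [0,0,-30]
    - [0,0,0]
  yaw: [0,0,0,0,0,0]

```text
time_s: 16.2
tool_pos: [0.4586, 0.0779, 0.2535]
tcp_rot: [150.0, -0.4, 121.8]
wrist_force: [0.9, -0.6, -1.0]
finger_gap: 0.0512
grasp_force: 0.0
```

Run:
```python
from h import *
F=np.stack([x,y,n],1)
ims=[]
for nm in("top","scene","wrist"):
    im,d=eyes.capture(nm); ims.append(im if nm=="wrist" else im[90:330,150:430])
    for q in masks_of(nm,"cover")[:1]:
        P=(cloud(nm,d,q["region"])-seat)@F*1000
        a=P[abs(P[:,2]-18)<5]; print(nm,q["score"],len(a),cv2.minAreaRect(a[:,:2].astype(np.float32)))
        a=a[abs(a[:,1])<50]; print(np.linalg.lstsq(np.c_[a[:,:2],np.ones(len(a))],a[:,2],rcond=None)[0].round(3))
    A=(cloud(nm,d)-seat)@F*1000; k=A[(A[:,2]>24)&(A[:,2]<38)&(abs(A[:,0])<22)]
    for sg in(1,-1):
        q=k[(k[:,1]*sg>55)&(k[:,1]*sg<95)]; print(" clip",sg,len(q),np.percentile(q[:,1]*sg,[2,50,98]).round(1) if len(q) else "")
cv2.imwrite("pics/d.png",np.hstack([cv2.resize(i,(400,343)) for i in (ims[0],ims[2])])[:,:,::-1])
for t in("mug","tin","jar"):
    r=masks_of("top",t)
```

```text
top 0.82 595 ((-0.8985157012939453, 0.665374755859375), (63.623565673828125, 120.49504089355469), 0.8988046050071716)
[ 2.0000e-03 -2.0000e-03  1.7338e+01]
 clip 1 67 [64.9 70.8 75.9]
 clip -1 77 [62.1 68.3 73.8]
scene 0.56 305 ((-2.9003219604492188, 0.0085601806640625), (128.4713897705078, 62.022430419921875), 89.44034576416016)
[-1.8000e-02  1.0000e-03  1.8046e+01]
 clip 1 56 [68.8 72.3 77.6]
 clip -1 57 [64.2 70.8 75. ]
wrist 0.94 4973 ((-1.5473613739013672, 1.1396675109863281), (125.82218170166016, 60.066104888916016), 89.96094512939453)
[-0.0000e+00  2.0000e-03  1.9051e+01]
 clip 1 627 [63.6 70.  76.1]
 clip -1 546 [62.8 67.8 74.2]
```

View pics/d.png

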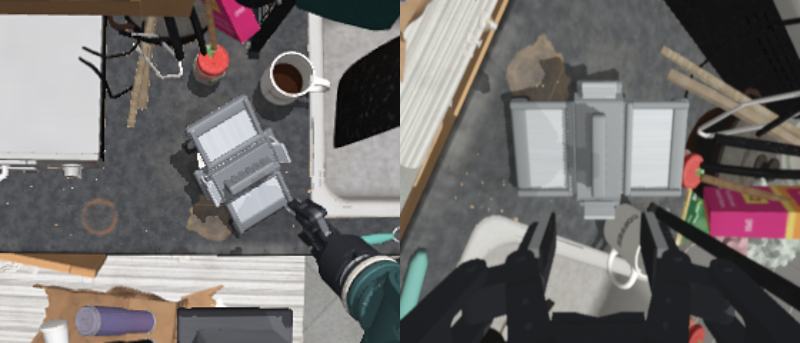

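The wrist view shows the cover lying flat and square in the pocket at about (600,155). Both clips are over its ends at (600,92) and (600,208), and the bystanders haven't moved. I'm handing in.

```bash
python3 -c "
from bench import env
print(env.hand_in())"
```

```text
the job is handed in; nothing more can be done
None
```

The job is handed in at about 16 s of the 40 s: by the camera measurements the cover sits flat and square in the pocket with both clips over its ends, the gripper is clear and the mug, tin and jar were left alone, but the hand-in gave no verdict.

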